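Clamp a laminate blank in the trimming stand with the knob under its shelf

TASK

Take the oblong laminate blank by its rib, set it on the trimming stand's shelf in the corner of the fence, flat and snug against both the fence and its end stop, and let go. Then turn the four-armed knob under the shelf clockwise (seen from above) until the cam holds the blank hand-tight: stop soon after the knob stiffens, because too hard a squeeze crushes the blank. Leave the blank clamped in the corner and everything else undisturbed.

Things in the scene. Friction and masses are not known exactly. Their poses are not given: they have to be found in the camera images.
- stand: Fixed stand: plywood shelf on grey legs. Origin on the table below the knob's axis; x from the shelf's front edge to its back, z up. Shelf top at z = 120 mm, 15 mm thick, x -14 to 176, y -110 to 110 mm. Legs (y = +-100 mm) only behind x = 40 mm, so the arms of the knob that stick out past the front edge can be reached from above, in front of the shelf.
- knob: Black knob under the shelf, on one upright shaft with the cam. Origin on its axis at the underside of its arms, 80 mm above the table. Four arms along its +x, -x, +y, -y, 14 mm wide, 18 mm high, reaching 62 mm from the axis (up to 48 mm past the shelf edge); hub radius 18 mm. Turns free with 1 to 2 N at 50 mm out and stays where left. It stiffens when the cam meets the blank: 6 to 9 N there is hand-tight, 14 N too much.
- cam (a point): Centre of the cam's underside: steel disc of 20 mm radius, 13 mm thick, 0.5 mm above the shelf top, 9 mm off the knob's axis along the knob's -x. Fully open (stop) when the knob's x axis is along the stand's x; starts 0 to 0.4 rad from there. Clockwise from above, at most 2.9 rad, brings it towards the fence and tightens.
- fence: Fixed aluminium corner fence on the shelf, parallel to the stand, 16 mm high; its place on the shelf varies. Origin on the shelf top. x points away from the knob, z up. The fence's face is the plane x = 0 (blank on the -x side), the end stop's face y = -55 mm (blank on the +y side), from x = 0 to -50 mm. A seated blank has its origin at (-28, 0, 0) mm.
- blank: Oblong pale laminate blank, 56 mm (x) by 110 mm (y) by 20 mm high, with a rib on top along y: 14 mm wide, 70 mm long, from 20 to 48 mm high. Origin at the centre of its underside, z up; same after a half turn. About 0.25 kg. Starts flat on the table, left or right of the stand.
- round_blank: Round moulded blank with a stud on top, same pale laminate, 76 mm across, 44 mm high; not for this job. Origin at its underside; leave alone.
- collar: Small steel ring, 34 mm across, 12 mm high, on the stand's shelf behind the fence. Origin at its underside; leave alone.
- tub: White mixing tub, 90 mm across, 85 mm high. Origin at its underside; leave alone.
- hardener: Grey bottle, 60 mm across, 150 mm high. Origin at its underside; leave alone.
- brush: Brush lying on the table between robot and stand. Origin at its underside; leave alone.
- tape: Roll of card tape lying flat, 100 mm across, 25 mm high. Origin at its underside; leave alone.
- spatula: Spatula lying on the table. Origin at its underside; leave alone.
There are look-alikes about, which are no part of the job. Leave any red look-alike of the blank alone.

How it is judged:
By the outcome, as a careful person would: the job done as asked, in the order asked, and still so for the second after the job is handed in, with the robot touching nothing.
It also fails if it takes over 72 s, if anything falls off the work surface, if the arm or the gripper's body presses on something with over 40 N, if the wrist force passes 120 N, or if a joint passes its speed limit or range.

ROBOT

A 6-joint arm with a two-finger parallel gripper is mounted at the origin on the work surface. World frame = base frame: x ahead of the robot, y to its left, z up, the work surface at z = 0. Lengths are in mm, angles in rad, forces in N, time in s.
With the tool pointing down it reaches from about 375 to 900 mm from the base axis. Payload 3.1 kg.
Tool frame: the origin (TCP) lies midway between the tips of the shut fingers; the grasp point (between the pads) lies 19 mm behind it; z points along the fingers, y is the direction in which the jaws open and shut (so a half turn about z gives the same grasp; the last joint's range is limited). The gripper opens to 87 mm and grips with 3 to 60 N. Pads are 19 mm wide; open, the fingers measure 117 mm over their backs; the gripper's body (75 mm by 190 mm) begins 51 mm behind the grasp point.
Start: joints at [-1.284, 0.527, 1.433, -0, 1.181, -0.178], TCP at [280.17, -558.66, 222.548] pointing down, gripper open.
Joint ranges: [-3.08, 3.08], [-0.75, 2.2], [0.22, 2.44], [-1.43, 4.57], [0, 2.65], [-2.85, 2.85]. Speed limits (rad/s): [2.79, 2.79, 3.14, 3.14, 3.14, 3.14].

INTERFACE

Orientations are given as [roll, pitch, yaw] about the fixed x, y, z axes, in that order (R = Rz(yaw) Ry(pitch) Rx(roll)).
In Python, from rig import monitor, capture, job_done gives the robot as it stands.
- The arm moves only by the shell command python3 -m creep 'ROWS' [OPENING] [FORCE]. ROWS is JSON, a list of rows, each a list of 4 numbers: the shift along the tool's x, y, z in cm, then the turn about the tool's z in rad. A call has 1 to 12 rows; each row shifts and turns the commanded pose from where the row before left it, along the tool's axes as they then stand; what a row does not reach is not made up. A row lasts 1/8 s, in which the tool goes at most 62.5 mm and 10.7 degrees, less where a joint would pass 70% of its speed; a pose out of reach is approached as far as the arm can. A call with a gripper value outside its range is refused whole. OPENING is the finger opening in cm, from 0 to 8.7, set as the call begins (- or left out, the last holds). The fingers move at their own pace and stop on an object; FORCE is the grip in N (left out, the last holds). Time passes only in rows, so rows that do not move let the fingers close. It gives the time, the measured TCP pose, the force and the opening at its end, in the units of the state.
- monitor.sense(): the state, without advancing time (a new reading comes with each control period).
- capture(name): name is "side" or "top"; returns a dict with "frame" (480x640x3 uint8, blue, green, red), "K" (3x3 intrinsics, pixels), "D" ([k1, k2, p1, p2, k3] as OpenCV has them; the pictures are not rectified), "extrinsics" (4x4, takes a point from camera to world coordinates). Camera axes: x right, y down, z forward; pixel columns grow to the right and rows downward; lengths in mm; the calibration is good to about 2 mm. A picture is of the moment at which its call begins. There is no depth.
- job_done(): hands the job in, once; it reports no verdict.
The state is a dict: "time_s": time; "joint_pos": joint angles; "joint_vel": joint speeds; "tau": joint torques, N m; "ee_pos": TCP position; "tcp_rot": TCP orientation; "force": force on the tool from outside, world axes, zero at the start; "ft_torque": the same for the moment, N m; "grip_width": finger opening in mm.
Only numpy, scipy, OpenCV 4.12 (cv2) and the standard library are available. Lean on these libraries where they do the work, as an engineer would, in place of code of your own. Each camera call takes 0.05 s, during which the arm holds its last target. There are 200 camera calls.

## Working session

There is one attempt and no reset: what is moved stays moved. The work goes in short steps, Python scripts to look and compute and a shell command to move; the robot and the scene stay as the last step left them, time stands still between calls to the robot, and variables do not carry over. Pictures are saved under pics/ and viewed, about 8 in all and at most 12, crops included, and the job is handed in when it is done.

```bash
ls; mkdir -p pics; python3 - <<'E'
from rig import monitor, capture
import cv2,pickle
s=monitor.sense(); print(s)
for n in("side","top"):
    c=capture(n); cv2.imwrite(f"pics/{n}0.png",c["frame"]); pickle.dump(c,open(f"pics/{n}0.pkl","wb")); print(c["K"],c["D"],c["extrinsics"])
E
```

```text
pics
{'time_s': 0.0, 'joint_pos': array([-1.28450470e+00,  5.28475695e-01,  1.43391809e+00, -1.26359707e-05,
        1.18139413e+00, -1.78479226e-01]), 'joint_vel': array([ 0.00017938,  0.00033093, -0.00060289,  0.00155586, -0.0002861 ,
        0.00114106]), 'tau': array([-3.85382819e-06, -4.40042210e+01, -1.76594746e+01,  6.32400624e-02,
        5.81498339e-02, -1.75157998e-04]), 'ee_pos': array([ 279.95772067, -557.96100648,  221.5607656 ]), 'tcp_rot': array([-3.13943018e+00, -3.78238831e-04,  4.64775252e-01]), 'force': array([-0.26143325,  0.18533782,  0.31541724]), 'ft_torque': array([ 0.01004566, -0.02442784, -0.05708136]), 'grip_width': 86.75328348627082}
[[440.34850068   0.         316.60900362]
 [  0.         440.34850068 238.65440317]
 [  0.           0.           1.        ]] [-0.01658547  0.          0.          0.          0.        ] [[-9.54120785e-01 -1.58702828e-01  2.53903408e-01  2.73862217e+02]
 [-2.99223362e-01  5.36259818e-01 -7.89234304e-01  8.07422368e+02]
 [-1.09044792e-02 -8.28998685e-01 -5.59144232e-01  6.46157202e+02]
 [ 0.00000000e+00  0.00000000e+00  0.00000000e+00  1.00000000e+00]]
[[538.01794541   0.         323.75985462]
 [  0.         538.01794541 237.60906621]
 [  0.           0.           1.        ]] [0.02877251 0.         0.         0.         0.        ] [[-1.78710182e-02 -9.95838663e-01  8.93643377e-02  4.01602295e+02]
 [-9.99824184e-01  1.72917251e-02 -7.25242112e-03  3.77898166e-01]
 [ 5.67697779e-03 -8.94782341e-02 -9.95972599e-01  1.47453855e+03]
 [ 0.00000000e+00  0.00000000e+00  0.00000000e+00  1.00000000e+00]]
```

View pics/top0.png

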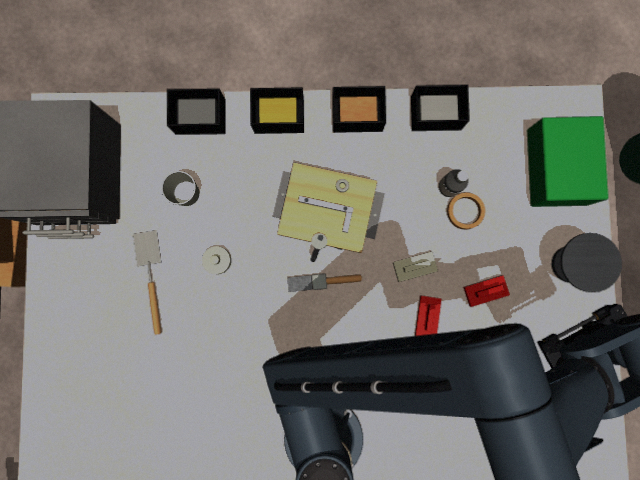

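View pics/side0.png

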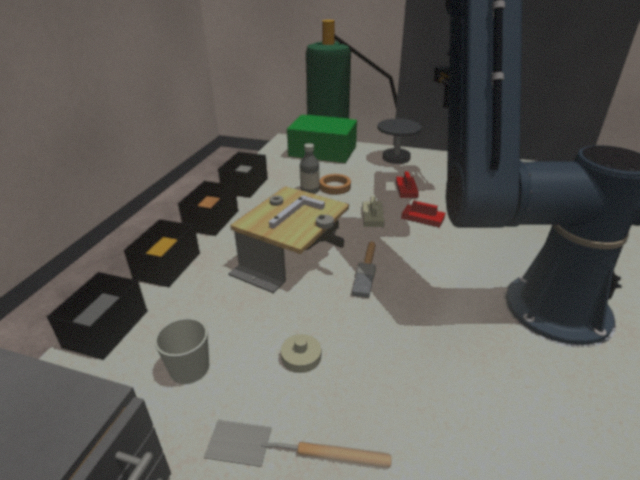

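Top view: the pale oblong blank is at (414,267), with two red look-alikes at (428,315) and (487,291) and the round blank at (216,260). The stand is at (330,205) with the fence's L on it (304,198 to 349,230), the cam at (319,240), the collar at (342,185) and one knob arm at (315,255). I choose the pale oblong blank and check it in a close crop.

```bash
python3 - <<'E'
import cv2
f=cv2.imread("pics/top0.png")[152:292,265:445]
cv2.imwrite("pics/c1.png",cv2.resize(f,None,fx=4.4,fy=4.2,interpolation=cv2.INTER_CUBIC) if 0 else cv2.resize(f,None,fx=4,fy=4,interpolation=cv2.INTER_CUBIC))
E
```

```text
(no output)
```

View pics/c1.png

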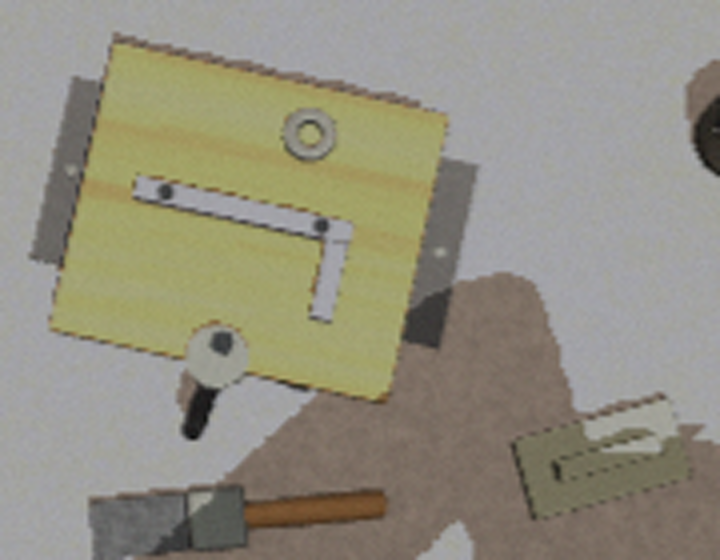

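```bash
cat > h.py <<'E'
import cv2,pickle,numpy as np
def ray(c,uv,z):
    uv=np.asarray(uv,float).reshape(-1,1,2)
    n=cv2.undistortPoints(uv,c["K"],np.array(c["D"],float))[:,0]
    E=np.asarray(c["extrinsics"]); d=np.c_[n,np.ones(len(n))]@E[:3,:3].T; o=E[:3,3]
    return (o+d*((z-o[2])/d[:,2])[:,None])[:,:2]
def proj(c,P):
    E=np.linalg.inv(np.asarray(c["extrinsics"])); 
    return cv2.projectPoints(np.asarray(P,float).reshape(-1,1,3),cv2.Rodrigues(E[:3,:3])[0],E[:3,3],c["K"],np.array(c["D"],float))[0][:,0]
def crop2full(p,o=(265,152),s=4): return (np.asarray(p,float)+.5)/s-.5+np.array(o)
E
python3 - <<'E'
from h import *
c=pickle.load(open("pics/top0.pkl","rb")); s=pickle.load(open("pics/side0.pkl","rb"))
f=c["frame"]; hsv=cv2.cvtColor(f,cv2.COLOR_BGR2HSV)
m=cv2.inRange(hsv,(20,60,80),(35,255,255)); m[:150]=0;m[260:]=0;m[:,:265]=0;m[:,390:]=0
cn=max(cv2.findContours(m,0,2)[0],key=cv2.contourArea)
w=ray(c,cn.reshape(-1,2),120); r=cv2.minAreaRect(w.astype(np.float32)); print("shelf",r)
# fence and blank points by eye from the crop
P=lambda pts,z:print(np.round(ray(c,crop2full(pts),z),1).tolist())
print("shelf corners");P([(115,38),(447,117),(388,403),(50,330)],120)
print("fence corner face in, ends, z136: bar lower-left, inner corner, stop tip inner");P([(132,200),(318,240),(308,317)],136)
print("blank top corners z20");P([(513,440),(668,395),(692,472),(535,518)],20)
print("rib z48");P([(552,461),(660,430),(664,446),(560,480)],48)
print("collar, screw");P([(309,134)],132);P([(222,342)],135);P([(217,355)],133.5)
print("arm tip z98");P([(190,434)],98)
g=cv2.resize(s["frame"][160:300,220:400],None,fx=4,fy=4,interpolation=cv2.INTER_CUBIC); cv2.imwrite("pics/c2.png",g)
E
```

```text
shelf ((600.3580932617188, -19.404067993164062), (219.9610137939453, 189.8666534423828), 76.5601806640625)
shelf corners
[[720.9, 64.7], [666.1, -146.3], [484.1, -104.3], [534.0, 108.2]]
fence corner face in, ends, z136: bar lower-left, inner corner, stop tip inner
[[613.6, 54.6], [586.3, -61.6], [537.8, -54.3]]
blank top corners z20
[[463.7, -195.9], [492.3, -301.7], [440.0, -316.0], [410.9, -209.2]]
rib z48
[[448.1, -217.6], [467.4, -289.8], [456.8, -292.0], [435.5, -222.4]]
collar, screw
[[654.4, -57.6]]
[[523.2, -0.3]]
[[515.2, 3.0]]
arm tip z98
[[467.8, 21.2]]
```

View pics/c2.png

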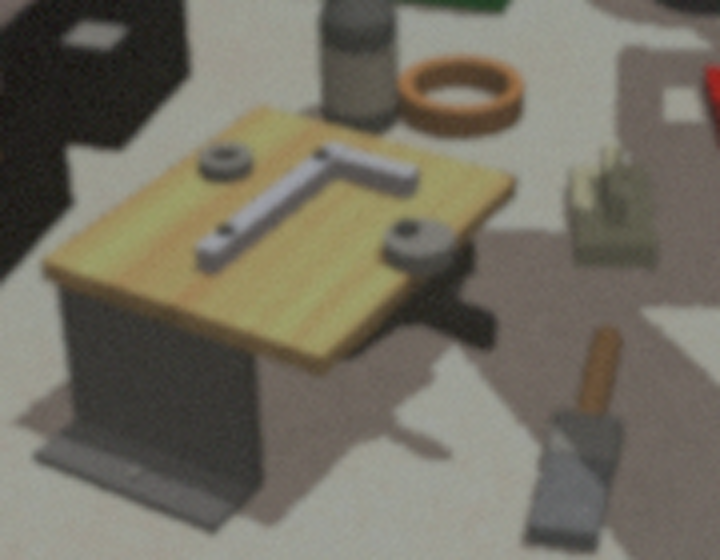

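The crop confirms it: the pale oblong blank with its rib is in partial shadow. In the side crop its rib is at (612,180), the fence corner at (335,160) and the cam at (420,245); a knob arm at (470,320) sticks out in front. I now reach over the blank.

```bash
python3 -m creep '[[3.6,-2.4,0,0],[3.6,-2.4,0,0],[3.6,-2.4,0,0],[3.6,-2.4,0,0],[3.6,-2.4,0,0],[3.6,-2.4,0,0],[3.6,-2.4,0,0],[3.6,-2.4,0,0]]' 6 30; python3 -m creep '[[0,0,1.4,-0.171],[0,0,1.4,-0.171],[0,0,1.4,-0.171],[0,0,1.4,-0.171],[0,0,1.4,-0.171],[0,0,1.4,-0.171],[0,0,1.4,-0.171],[0,0,1.4,-0.171],[0,0,0,0]]'
```

```text
time_s: 1.1
ee_pos: [451.9, -256.5, 222.2]
tcp_rot: [-3.141, 0.0, 0.465]
force: [0.2, 0.0, -0.2]
grip_width: 60.1
time_s: 2.22
ee_pos: [450.8, -257.2, 109.5]
tcp_rot: [-3.14, -0.003, 1.831]
force: [0.2, 0.1, -0.2]
grip_width: 60.2
```

```bash
python3 -m creep '[[0,0,2,0],[0,0,2,0],[0,0,2,0],[0,0,1.5,0],[0,0,1,0],[0,0,0,0]]'; python3 -m creep '[[0,0,0,0],[0,0,0,0],[0,0,0,0],[0,0,0,0],[0,0,0,0]]' 0 40;  python3 -m creep '[[0,0,-2,0],[0,0,-3,0],[0,0,-4,0],[0,0,-4,0],[0,0,-4,0],[0,0,0,0]]'
```

```text
time_s: 2.98
ee_pos: [451.4, -257.8, 25.1]
tcp_rot: [-3.141, -0.001, 1.832]
force: [0.2, -0.0, 0.9]
grip_width: 59.8
time_s: 3.6
ee_pos: [451.6, -258.0, 25.7]
tcp_rot: [3.142, 0.0, 1.833]
force: [-0.1, -0.4, -0.0]
grip_width: 17.8
time_s: 4.35
ee_pos: [453.0, -259.1, 198.1]
tcp_rot: [3.138, 0.006, 1.833]
force: [0.5, -0.3, -2.4]
grip_width: 13.6
```

```bash
python3 -m creep '[[0,0,0,0.166],[0,0,0,0.166],[0,0,0,0.165],[3,0.6,0,0],[5,0.85,0,0],[5,0.85,0,0],[5,0.85,0,0],[5,0.85,0,0],[3.5,0.6,0,0],[1.7,0.2,0,0],[0,0,0,0]]'; python3 - <<'E'
from rig import capture
from h import *
for n in("top","side"):
    c=capture(n);pickle.dump(c,open(f"pics/{n}1.pkl","wb"))
    f=c["frame"]; f=f[130:300,240:440] if n=="top" else f[110:280,200:400]
    cv2.imwrite(f"pics/{n}1.png",cv2.resize(f,None,fx=2.5,fy=2.5,interpolation=cv2.INTER_CUBIC))
a=cv2.imread("pics/top1.png");b=cv2.imread("pics/side1.png");cv2.imwrite("pics/v1.png",cv2.resize(np.hstack([a,b]),(800,340)))
E
```

```text
time_s: 5.72
ee_pos: [563.0, 5.8, 194.1]
tcp_rot: [-3.139, 0.001, 1.338]
force: [0.1, -0.4, -2.8]
grip_width: 13.6
```

View pics/v1.png

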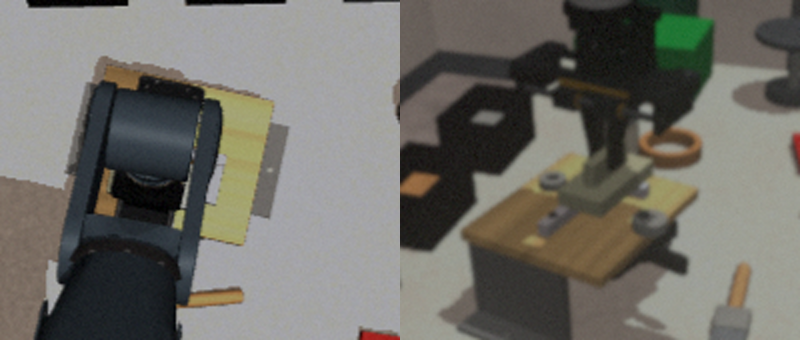

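View: top (left half) the gripper hides the blank. Side (right half): the blank is held level at (605,185), above the shelf between fence and cam. I shift 5 mm towards the fence so it clears the cam, then lower.

```bash
python3 -m creep '[[0,0.5,0,0],[0,0,1.5,0],[0,0,1.5,0],[0,0,1,0],[0,0,0.4,0],[0,0,0,0],[0,0,0,0]]'; python3 -m creep '[[0,0,0.1,0],[0,0,0.1,0],[0,0,0,0]]'
```

```text
time_s: 6.7
ee_pos: [569.0, 4.0, 151.6]
tcp_rot: [3.141, -0.0, 1.336]
force: [0.5, -0.1, -2.9]
grip_width: 13.8
time_s: 7.08
ee_pos: [569.0, 3.9, 151.1]
tcp_rot: [3.14, 0.0, 1.336]
force: [-3.2, -1.0, 7.1]
grip_width: 13.2
```

```bash
python3 - <<'E'
from rig import capture,monitor
from h import *
s=monitor.sense();print(s["ee_pos"],s["force"],s["ft_torque"])
c=capture("side");pickle.dump(c,open("pics/side2.pkl","wb"))
cv2.imwrite("pics/side2.png",cv2.resize(c["frame"][170:250,220:350],None,fx=6,fy=6,interpolation=cv2.INTER_CUBIC))
E
```

```text
[569.00683704   3.91346177 151.13792199] [-3.17505901 -0.96372811  7.12995078] [ 0.05478921  0.41979379 -0.04167553]
```

View pics/side2.png

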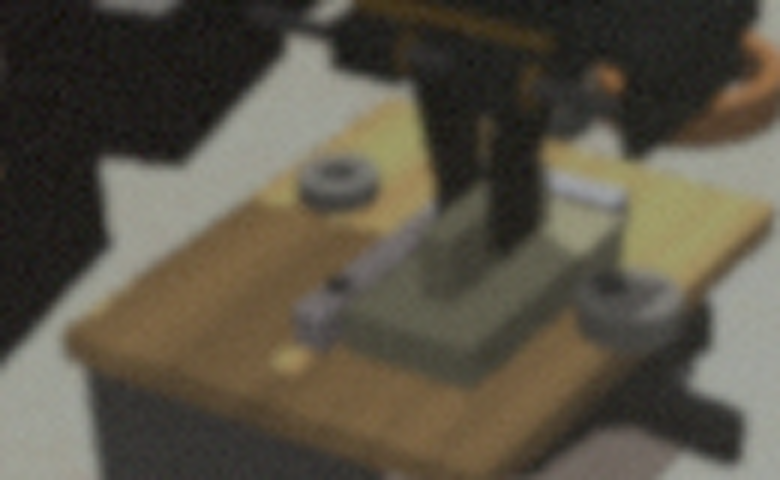

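View: the blank (480,300) sits low between fence (370,270) and cam (630,300), apparently level. Contact came 5 mm high, so it likely shifted in the grip. I'll release it, let it settle, and regrip lower.

```bash
python3 -m creep '[[0,0,0,0],[0,0,0,0],[0,0,0,0]]' 3; python3 -m creep '[[0,0,-0.1,0],[0,0,0.3,0],[0,0,0.2,0],[0,0,0,0],[0,0,0,0]]'
```

```text
time_s: 7.5
ee_pos: [568.9, 3.9, 149.5]
tcp_rot: [3.141, -0.0, 1.336]
force: [-0.2, -0.9, 0.2]
grip_width: 28.7
time_s: 8.12
ee_pos: [568.7, 4.0, 145.5]
tcp_rot: [-3.141, -0.0, 1.336]
force: [0.1, -0.6, 0.5]
grip_width: 30.1
```

```bash
python3 -m creep '[[0,0,0,0],[0,0,0,0],[0,0,0,0],[0,0,0,0]]' 0 25; python3 -m creep '[[0,0.15,0,0],[0,0.15,0,0],[0,0,0,0]]';python3 -m creep '[[0,0.1,0,0],[0,0,0,0]]';python3 -m creep '[[0,0.1,0,0],[0,0,0,0]]'
```

```text
time_s: 8.62
ee_pos: [568.9, 3.9, 145.6]
tcp_rot: [3.141, -0.0, 1.336]
force: [0.5, 0.7, -0.3]
grip_width: 14.0
time_s: 9.0
ee_pos: [569.1, 3.9, 145.7]
tcp_rot: [-3.136, 0.0, 1.336]
force: [-6.4, 1.1, 6.7]
grip_width: 14.1
time_s: 9.25
ee_pos: [570.4, 3.6, 145.7]
tcp_rot: [-3.137, 0.0, 1.336]
force: [-5.2, 1.0, 5.0]
grip_width: 13.7
time_s: 9.5
ee_pos: [571.8, 3.3, 145.7]
tcp_rot: [-3.138, 0.0, 1.336]
force: [-5.2, 0.5, 4.8]
grip_width: 13.9
```

```bash
python3 -m creep '[[0,0.1,0,0],[0,0,0,0]]';python3 -m creep '[[0,0.1,0,0],[0,0,0,0]]';python3 -m creep '[[0,0.1,0,0],[0,0,0,0]]'
```

```text
time_s: 9.75
ee_pos: [571.9, 3.3, 145.7]
tcp_rot: [-3.136, 0.0, 1.336]
force: [-6.4, 0.9, 7.7]
grip_width: 13.5
time_s: 10.0
ee_pos: [574.3, 2.7, 145.7]
tcp_rot: [-3.139, 0.0, 1.336]
force: [-6.1, 1.8, 5.8]
grip_width: 14.0
time_s: 10.25
ee_pos: [574.4, 2.7, 145.7]
tcp_rot: [-3.137, 0.0, 1.336]
force: [-6.8, 1.4, 7.9]
grip_width: 14.1
```

```bash
python3 -m creep '[[0,0.1,0,0],[0,0,0,0]]';python3 -m creep '[[0,0.1,0,0],[0,0,0,0]]';python3 -m creep '[[0,0.1,0,0],[0,0,0,0]]'
```

```text
time_s: 10.5
ee_pos: [574.9, 2.6, 145.7]
tcp_rot: [-3.136, 0.0, 1.336]
force: [-7.3, 2.6, 9.1]
grip_width: 13.7
time_s: 10.75
ee_pos: [574.9, 2.6, 145.7]
tcp_rot: [-3.134, 0.0, 1.336]
force: [-8.8, 2.8, 10.2]
grip_width: 13.8
time_s: 11.0
ee_pos: [574.9, 2.6, 145.7]
tcp_rot: [-3.131, 0.0, 1.336]
force: [-12.0, 2.2, 11.8]
grip_width: 14.0
```

```bash
python3 -m creep '[[-0.2,-0.15,0,0],[-0.2,0,0,0],[0,0,0,0]]';python3 -m creep '[[-0.2,0,0,0],[0,0,0,0]]';python3 -m creep '[[-0.1,0,0,0],[0,0,0,0]]';python3 -m creep '[[-0.1,0,0,0],[0,0,0,0]]'
```

```text
time_s: 11.38
ee_pos: [574.8, 2.1, 145.8]
tcp_rot: [-3.135, -0.006, 1.335]
force: [-5.8, 11.9, 9.8]
grip_width: 14.2
time_s: 11.62
ee_pos: [574.4, 0.6, 145.8]
tcp_rot: [-3.136, -0.007, 1.335]
force: [-5.3, 12.7, 9.2]
grip_width: 13.9
time_s: 11.88
ee_pos: [574.2, -0.2, 145.8]
tcp_rot: [-3.136, -0.007, 1.335]
force: [-6.8, 13.1, 8.4]
grip_width: 14.0
time_s: 12.12
ee_pos: [574.0, -1.1, 145.9]
tcp_rot: [-3.136, -0.007, 1.335]
force: [-5.1, 12.9, 8.2]
grip_width: 13.9
```

```bash
python3 -m creep '[[-0.1,0,-0.05,0],[-0.1,0,0,0],[0,0,0,0]]';python3 -m creep '[[-0.1,0,0,0],[0,0,0,0]]';python3 -m creep '[[-0.1,0,0,0],[0,0,0,0]]'; python3 - <<'E'
from rig import capture,monitor
from h import *
c=capture("side");pickle.dump(c,open("pics/side3.pkl","wb"))
cv2.imwrite("pics/side3.png",cv2.resize(c["frame"][170:250,220:350],None,fx=6,fy=6,interpolation=cv2.INTER_CUBIC))
E
```

```text
time_s: 12.5
ee_pos: [573.4, -3.8, 145.8]
tcp_rot: [-3.135, -0.006, 1.335]
force: [-6.3, 12.1, 7.5]
grip_width: 13.5
time_s: 12.75
ee_pos: [573.1, -4.7, 145.9]
tcp_rot: [-3.135, -0.006, 1.335]
force: [-4.4, 11.4, 6.4]
grip_width: 13.7
time_s: 13.0
ee_pos: [572.9, -5.7, 145.8]
tcp_rot: [-3.135, -0.006, 1.335]
force: [-4.7, 11.7, 6.7]
grip_width: 13.8
```

View pics/side3.png

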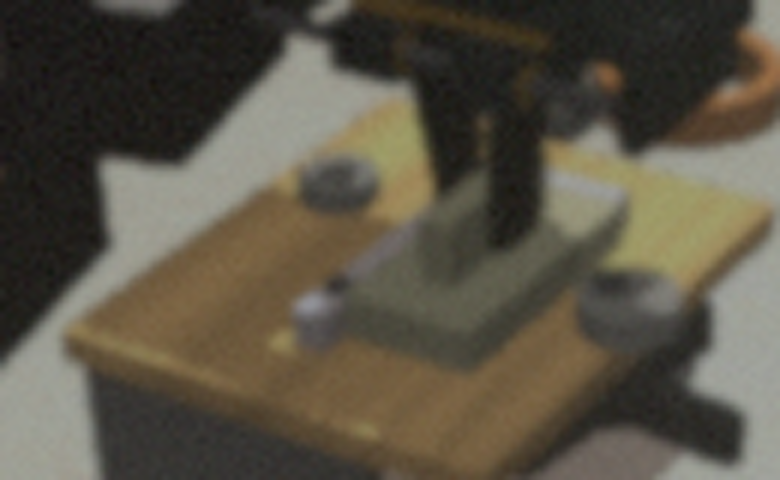

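View: the blank is down against the fence, its far end near the stop at (590,185), and the fingers hold the rib at (480,230). I compute the remaining gap.

```bash
python3 - <<'E'
from h import *
s=pickle.load(open("pics/side3.pkl","rb"))
th=-.2346;X=np.array([np.cos(th),np.sin(th)]);Y=np.array([-X[1],X[0]]);o=np.array([521.6,-.6])
def S(uv,z):
    d=ray(s,uv,z)-o; print(np.round(np.c_[d@X,d@Y],1).tolist())
print("blank near top corners z140");S(crop2full([(468,342),(345,297)],(220,170),6),140)
print("blank far front top corner");S(crop2full([(630,205)],(220,170),6),140)
print("stop: tip top inner, from side0, z136");S(crop2full([(410,192),(340,172)],(220,160),4),136)
print("fence near end top inner");S(crop2full([(213,265)],(220,160),4),120)
E
```

```text
blank near top corners z140
[[20.0, 67.5], [76.0, 64.1]]
blank far front top corner
[[19.3, -47.2]]
stop: tip top inner, from side0, z136
[[18.7, -34.8], [66.4, -34.6]]
fence near end top inner
[[87.3, 66.4]]
```

```bash
for i in 1 ; do python3 -m creep '[[-0.1,0,0,0],[0,0,0,0]]';python3 -m creep '[[-0.1,0,0,0],[0,0,0,0]]';python3 -m creep '[[-0.1,0,0,0],[0,0,0,0]]'; done
```

```text
time_s: 13.3
ee_pos: [572.7, -6.6, 145.9]
tcp_rot: [-3.135, -0.006, 1.335]
force: [-5.7, 11.9, 5.8]
grip_width: 14.1
time_s: 13.55
ee_pos: [572.4, -7.6, 145.8]
tcp_rot: [-3.135, -0.006, 1.335]
force: [-3.9, 11.9, 6.7]
grip_width: 13.8
time_s: 13.8
ee_pos: [572.4, -7.7, 145.9]
tcp_rot: [-3.135, -0.008, 1.334]
force: [-4.6, 13.9, 6.8]
grip_width: 13.9
```

```bash
python3 -m creep '[[-0.1,0,0,0],[0,0,0,0]]';python3 -m creep '[[-0.1,0,0,0],[0,0,0,0]]';python3 -m creep '[[0,0.1,0,0],[0,0,0,0]]'
```

```text
time_s: 14.05
ee_pos: [572.4, -7.8, 145.9]
tcp_rot: [-3.136, -0.009, 1.334]
force: [-4.0, 16.3, 6.6]
grip_width: 13.9
time_s: 14.3
ee_pos: [572.4, -7.8, 146.0]
tcp_rot: [-3.136, -0.011, 1.334]
force: [-3.6, 19.4, 7.5]
grip_width: 13.7
time_s: 14.55
ee_pos: [572.4, -7.8, 146.0]
tcp_rot: [-3.134, -0.011, 1.334]
force: [-5.0, 18.7, 8.5]
grip_width: 13.6
```

```bash
python3 -m creep '[[0.15,0,0,0],[0.1,0,0,0],[0,0,0,0]]';python3 -m creep '[[0,0,0,0],[0,0,0,0],[0,0,0,0]]' 3; python3 -m creep '[[0,0,-2,0],[0,0,-3,0],[0,0,-4,0],[0,0,-4,0],[0,0,-3,0],[-6,0,0,0],[-6,0,0,0],[-6,0,0,0],[-6,0,0,0],[0,0,0,0]]'; python3 - <<'E'
from rig import capture
from h import *
c=capture("top");pickle.dump(c,open("pics/top4.pkl","wb"))
cv2.imwrite("pics/top4.png",cv2.resize(c["frame"][152:272,265:395],None,fx=5,fy=5,interpolation=cv2.INTER_CUBIC))
E
```

```text
time_s: 14.92
ee_pos: [572.4, -7.8, 146.0]
tcp_rot: [-3.133, -0.006, 1.335]
force: [-7.0, 12.3, 8.5]
grip_width: 13.8
time_s: 15.3
ee_pos: [577.0, -13.3, 146.2]
tcp_rot: [3.139, 0.0, 1.336]
force: [-0.4, -0.7, 0.3]
grip_width: 28.6
time_s: 16.55
ee_pos: [519.2, -251.4, 306.1]
tcp_rot: [3.14, 0.002, 1.329]
force: [0.2, 0.3, 0.2]
grip_width: 30.2
```

View pics/top4.png

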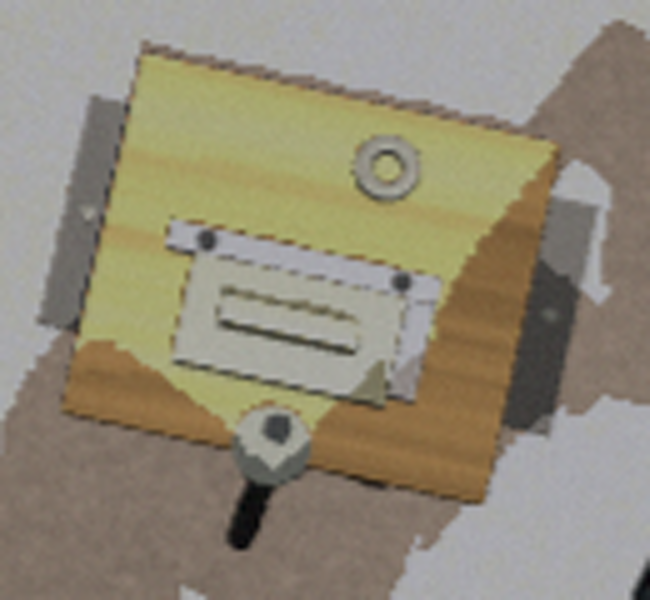

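View: the blank (290,330) sits in the corner, its back edge along the fence (300,260) and its right edge on the stop (410,345). The cam (272,445) is clear and the front knob arm's tip is at (240,540), about 0.15 rad past the stand's −x. Next I turn the tool so its body stays clear of the rib, and move in front of the shelf.

```bash
python3 -m creep '[[3.7,-1.8,0,0],[3.7,-1.8,0,0],[3.7,-1.8,0,0],[3.7,-1.8,0,0],[3.7,-1.8,0,0],[3.6,-1.6,0,0],[0,0,0,0]]' 0 20;  python3 -m creep '[[0,0,0,0.174],[0,0,0,0.174],[0,0,1,0.174],[0,0,2,0.174],[0,0,2,0.174],[0,0,2,0.174],[0,0,2,0.174],[0,0,2,0.174],[0,0,1,0.174],[0,0,0,0]]'; cat > st.py <<'E'
from rig import monitor
import numpy as np
s=monitor.sense();th=-.2346;X=np.array([np.cos(th),np.sin(th)]);Y=np.array([-X[1],X[0]]);d=s["ee_pos"][:2]-[521.6,-.6]
F=s["force"][:2];print("stand x,y",np.round([d@X,d@Y],1),"z",s["ee_pos"][2].round(1),"F stand",np.round([F@X,F@Y],1),"yaw",s["tcp_rot"][2].round(3),s["time_s"])
E
python3 st.py
```

```text
time_s: 17.48
ee_pos: [467.0, -2.9, 306.3]
tcp_rot: [-3.141, -0.001, 1.342]
force: [0.7, -0.2, -0.1]
grip_width: 0.6
time_s: 18.73
ee_pos: [468.1, -6.4, 185.5]
tcp_rot: [3.141, 0.001, -0.228]
force: [-0.1, -0.8, 0.9]
grip_width: -0.1
stand x,y [-50.7 -18.1] z 185.5 F stand [ 0.1 -0.8] yaw -0.228 18.725
```

```bash
python3 -m creep '[[0,0.8,0,0],[0,0,2,0],[0,0,2,0],[0,0,2,0],[0,0,2,0],[0,0,1.2,0],[0,0,0.7,0],[0,0,0,0]]'; python3 st.py; python3 -m creep '[[0,-0.4,0,0],[0,-0.4,0,0],[0,-0.4,0,0],[0,0,0,0]]'; python3 st.py
```

```text
time_s: 19.73
ee_pos: [466.4, -14.3, 87.1]
tcp_rot: [3.142, -0.0, -0.23]
force: [0.8, 0.1, -0.2]
grip_width: 0.2
stand x,y [-50.5 -26.2] z 87.1 F stand [0.8 0.2] yaw -0.23 19.725
time_s: 20.23
ee_pos: [469.1, -2.1, 87.2]
tcp_rot: [-3.142, -0.0, -0.229]
force: [0.8, -0.1, -0.2]
grip_width: 0.5
stand x,y [-50.7 -13.6] z 87.2 F stand [0.8 0.1] yaw -0.229 20.225
```

```bash
python3 -m creep '[[0,-0.4,0,0],[0,-0.4,0,0],[0,-0.4,0,0],[0,-0.4,0,0],[0,0,0,0]]'; python3 st.py;  python3 -m creep '[[0.2,-0.4,0,0],[0.2,-0.4,0,0],[0,0,0,0]]'; python3 st.py; python3 -c "
from rig import capture
from h import *
c=capture('top');pickle.dump(c,open('pics/top5.pkl','wb'))
d=capture('side')
a=cv2.resize(c['frame'][180:280,270:380],None,fx=4,fy=4);b=cv2.resize(d['frame'][160:260,270:360],None,fx=4,fy=4)
cv2.imwrite('pics/v5.png',np.hstack([a,b]))"
```

```text
time_s: 20.85
ee_pos: [472.6, 13.6, 87.0]
tcp_rot: [-3.141, 0.0, -0.23]
force: [-0.4, 0.2, 0.3]
grip_width: 0.1
stand x,y [-51.    2.4] z 87.0 F stand [-0.4  0.1] yaw -0.23 20.85
time_s: 21.22
ee_pos: [478.0, 20.5, 86.9]
tcp_rot: [-3.141, 0.001, -0.23]
force: [-1.1, -0.9, -0.8]
grip_width: 0.5
stand x,y [-47.3  10.4] z 86.9 F stand [-0.9 -1.2] yaw -0.23 21.225
```

View pics/v5.png

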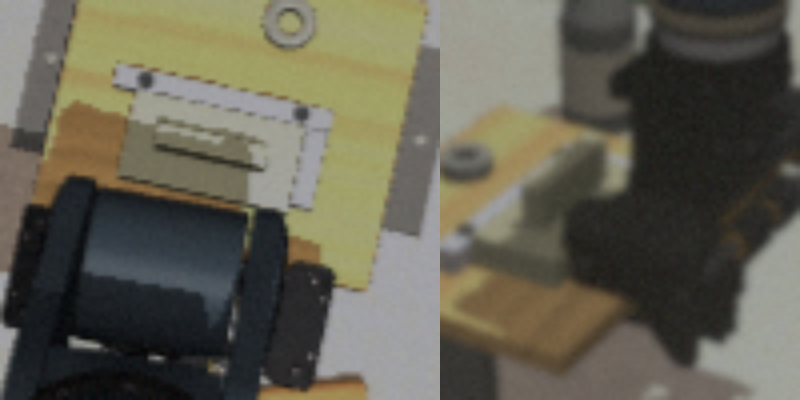

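View: the blank (210,150) is still in its corner (left half); the gripper hides the knob, and in the right half its fingers point down in front of the shelf. The −1.2 N matches free turning, so I continue the stroke.

```bash
python3 -m creep '[[0.1,-0.4,0,0],[0.15,-0.4,0,0],[0,0,0,0]]'; python3 st.py;  python3 -m creep '[[0.15,-0.4,0,0],[0.15,-0.4,0,0],[0,0,0,0]]'; python3 st.py
```

```text
time_s: 21.7
ee_pos: [483.4, 27.4, 87.2]
tcp_rot: [-3.141, -0.001, -0.23]
force: [0.4, -0.4, -0.7]
grip_width: 0.4
stand x,y [-43.7  18.4] z 87.2 F stand [ 0.4 -0.3] yaw -0.23 21.7
time_s: 22.08
ee_pos: [487.7, 34.7, 87.1]
tcp_rot: [-3.141, -0.0, -0.23]
force: [-0.8, -0.5, 0.4]
grip_width: 0.1
stand x,y [-41.2  26.5] z 87.1 F stand [-0.6 -0.6] yaw -0.23 22.075
```

```bash
python3 -m creep '[[-0.3,0.3,0,0],[0,0,-2,0],[0,0,-2.5,0],[0,2.8,0,0],[0.4,2.8,0,0],[0.4,2.8,0,0],[0,0,0,0],[0,0,1.5,0],[0,0,1.5,0],[0,0,1,0],[0,0,0.5,0],[0,0,0,0]]'; python3 st.py;  python3 -m creep '[[0,-0.4,0,0],[0,-0.4,0,0],[0,-0.4,0,0],[0,-0.2,0,0],[0,0,0,0]]'; python3 st.py
```

```text
time_s: 23.58
ee_pos: [472.3, -51.2, 86.9]
tcp_rot: [-3.141, 0.001, -0.23]
force: [0.5, 0.8, -0.3]
grip_width: 0.1
stand x,y [-36.2 -60.7] z 86.9 F stand [0.3 0.9] yaw -0.23 23.575
time_s: 24.2
ee_pos: [475.6, -37.7, 87.1]
tcp_rot: [3.142, -0.0, -0.23]
force: [1.0, -0.7, -0.2]
grip_width: 0.4
stand x,y [-36.1 -46.8] z 87.1 F stand [ 1.1 -0.5] yaw -0.23 24.2
```

```bash
python3 -m creep '[[0,-0.4,0,0],[0,-0.4,0,0],[0,0,0,0]]'; python3 st.py;  python3 -m creep '[[-0.1,-0.3,0,0],[-0.1,-0.3,0,0],[0,0,0,0]]'; python3 st.py;  python3 -m creep '[[-0.2,-0.3,0,0],[-0.2,-0.2,0,0],[0,0,0,0]]'; python3 st.py
```

```text
time_s: 24.58
ee_pos: [477.7, -29.8, 87.0]
tcp_rot: [-3.141, -0.001, -0.23]
force: [0.1, -0.6, 0.3]
grip_width: 0.3
stand x,y [-35.9 -38.6] z 87.0 F stand [ 0.2 -0.5] yaw -0.23 24.575
time_s: 24.95
ee_pos: [477.1, -23.5, 87.1]
tcp_rot: [-3.141, -0.001, -0.23]
force: [-0.2, -1.5, -0.2]
grip_width: 0.6
stand x,y [-38.  -32.6] z 87.1 F stand [ 0.1 -1.5] yaw -0.23 24.95
time_s: 25.32
ee_pos: [474.0, -17.7, 87.1]
tcp_rot: [-3.141, 0.0, -0.23]
force: [-0.3, -0.3, -0.3]
grip_width: 0.7
stand x,y [-42.3 -27.7] z 87.1 F stand [-0.2 -0.4] yaw -0.23 25.325
```

```bash
python3 -m creep '[[-0.3,-0.2,0,0],[-0.3,-0.2,0,0],[0,0,0,0]]'; python3 st.py;  python3 -m creep '[[-0.2,-0.2,0,0],[-0.1,-0.2,0,0],[0,0,0,0]]'; python3 st.py;  python3 -m creep '[[-0.1,-0.2,0,0],[0,-0.2,0,0],[0,0,0,0]]'; python3 st.py
```

```text
time_s: 25.7
ee_pos: [468.4, -12.4, 87.0]
tcp_rot: [-3.141, 0.001, -0.23]
force: [-0.6, -0.4, 0.8]
grip_width: 0.4
stand x,y [-49.  -23.8] z 87.0 F stand [-0.4 -0.6] yaw -0.23 25.7
time_s: 26.08
ee_pos: [467.0, -7.9, 87.0]
tcp_rot: [-3.141, 0.0, -0.23]
force: [0.0, -0.1, 0.1]
grip_width: 0.4
stand x,y [-51.4 -19.8] z 87.0 F stand [ 0.  -0.1] yaw -0.23 26.075
time_s: 26.45
ee_pos: [466.9, -3.8, 87.0]
tcp_rot: [-3.141, 0.001, -0.23]
force: [0.2, 0.8, -0.3]
grip_width: 0.5
stand x,y [-52.5 -15.8] z 87.0 F stand [0.  0.8] yaw -0.23 26.45
```

```bash
for i in 1; do python3 -m creep '[[0,-0.2,0,0],[0,-0.1,0,0],[0,0,0,0]]'>/dev/null; python3 st.py;  python3 -m creep '[[-0.1,-0.2,0,0],[0,-0.1,0,0],[0,0,0,0]]'>/dev/null; python3 st.py;  python3 -m creep '[[-0.1,-0.2,0,0],[0,-0.1,0,0],[0,0,0,0]]'>/dev/null; python3 st.py; done
```

```text
stand x,y [-52.7 -13. ] z 87.0 F stand [-0.5 -1. ] yaw -0.23 26.825
stand x,y [-53.   -9.9] z 87.1 F stand [ 1.3 -1.1] yaw -0.23 27.2
stand x,y [-54.2  -6.9] z 87.1 F stand [-0.1 -0.3] yaw -0.23 27.575
```

```bash
for i in 1; do python3 -m creep '[[0,-0.2,0,0],[0,0,0,0]]'>/dev/null; python3 st.py;  python3 -m creep '[[0,-0.2,0,0],[0,0,0,0]]'>/dev/null; python3 st.py;  python3 -m creep '[[0,-0.2,0,0],[0,0,0,0]]'>/dev/null; python3 st.py; python3 -m creep '[[0,-0.2,0,0],[0,0,0,0]]'>/dev/null; python3 st.py; done
```

```text
stand x,y [-54.2  -5.1] z 87.1 F stand [ 0.6 -1.3] yaw -0.23 27.825
stand x,y [-54.1  -3.8] z 87.1 F stand [ 0.6 -4.8] yaw -0.229 28.075
stand x,y [-54.   -2.8] z 87.1 F stand [  0.5 -10. ] yaw -0.228 28.325
stand x,y [-53.9  -1.9] z 87.0 F stand [  0.7 -16.5] yaw -0.228 28.575
```

Contact stiffened sharply; the last step overshot, at about 14 N referred to 50 mm. I'll ease the knob back a little from the other side and retighten in finer steps.

```bash
python3 -m creep '[[0,0.6,0,0],[0,0.2,-1,0],[0,0,-2,0],[0,0,-1.5,0],[0.6,-2.1,0,0],[0.5,-2.1,0,0],[0.5,-2.2,0,0],[0,0,1.5,0],[0,0,1.5,0],[0,0,1.1,0],[0,0,0.4,0],[0,0,0,0]]'; python3 st.py; python3 -m creep '[[0,0.2,0,0],[0,0.2,0,0],[0,0,0,0]]'>/dev/null; python3 st.py; python3 - <<'E'
from rig import capture
from h import *
c=capture("side");d=capture("top")
a=cv2.resize(c["frame"][170:260,260:360],None,fx=4,fy=4,interpolation=2);b=cv2.resize(d["frame"][190:280,280:380],None,fx=4,fy=4,interpolation=2)
cv2.imwrite("pics/v6.png",np.hstack([a,b]))
E
```

```text
time_s: 30.08
ee_pos: [497.0, 63.4, 86.6]
tcp_rot: [3.141, 0.001, -0.231]
force: [1.1, -0.5, -1.0]
grip_width: 0.1
stand x,y [-38.8  56.6] z 86.6 F stand [ 1.2 -0.2] yaw -0.231 30.075
stand x,y [-38.3  52.8] z 87.4 F stand [-0.5  0.4] yaw -0.231 30.45
```

View pics/v6.png

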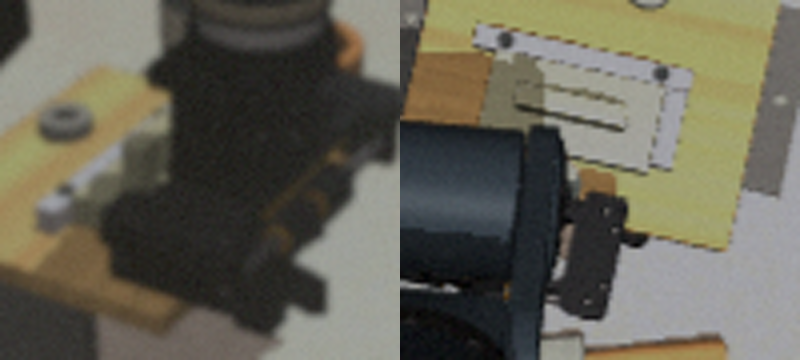

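View: the blank (575,110, right half) is still snug in its corner, and another knob arm peeks out at (635,240). Next I approach the front arm from its +y side.

```bash
python3 -m creep '[[0,0.2,0,0],[0,0.2,0,0],[0,0,0,0]]'>/dev/null; python3 st.py; for i in 1; do python3 -m creep '[[0,0.1,0,0],[0,0,0,0]]'>/dev/null; python3 st.py;python3 -m creep '[[0,0.1,0,0],[0,0,0,0]]'>/dev/null; python3 st.py;python3 -m creep '[[0,0.1,0,0],[0,0,0,0]]'>/dev/null; python3 st.py; done
```

```text
stand x,y [-38.5  48.8] z 87.0 F stand [0.6 0.7] yaw -0.23 30.925
stand x,y [-38.5  48. ] z 87.0 F stand [ 0.3 -1.2] yaw -0.23 31.175
stand x,y [-38.5  47. ] z 87.1 F stand [-0.1 -0.1] yaw -0.23 31.425
stand x,y [-38.5  45.9] z 87.1 F stand [ 0.1 -0.1] yaw -0.23 31.675
```

```bash
for i in 1; do python3 -m creep '[[0,0.1,0,0],[0,0,0,0]]'>/dev/null; python3 st.py;python3 -m creep '[[0,0.1,0,0],[0,0,0,0]]'>/dev/null; python3 st.py;python3 -m creep '[[0,0.1,0,0],[0,0,0,0]]'>/dev/null; python3 st.py; python3 -m creep '[[0,0.1,0,0],[0,0,0,0]]'>/dev/null; python3 st.py; done
```

```text
stand x,y [-38.5  44.9] z 87.1 F stand [ 0.7 -0.3] yaw -0.23 31.925
stand x,y [-38.5  43.9] z 87.0 F stand [-0.1 -0.1] yaw -0.23 32.175
stand x,y [-38.5  42.9] z 87.0 F stand [ 0.5 -0.1] yaw -0.23 32.425
stand x,y [-38.5  41.9] z 87.1 F stand [ 0.6 -0.8] yaw -0.23 32.675
```

```bash
for i in 1; do python3 -m creep '[[0,0.1,0,0],[0,0.1,0,0],[0,0,0,0]]'>/dev/null; python3 st.py;python3 -m creep '[[0,0.1,0,0],[0,0.1,0,0],[0,0,0,0]]'>/dev/null; python3 st.py;python3 -m creep '[[0,0.1,0,0],[0,0.1,0,0],[0,0,0,0]]'>/dev/null; python3 st.py; python3 -m creep '[[0,0.1,0,0],[0,0.1,0,0],[0,0,0,0]]'>/dev/null; python3 st.py; done
```

```text
stand x,y [-38.5  39.9] z 87.0 F stand [ 0.  -0.3] yaw -0.23 33.05
stand x,y [-38.5  37.9] z 87.0 F stand [-0.3  0.1] yaw -0.23 33.425
stand x,y [-38.4  35.9] z 87.1 F stand [0.2 0.2] yaw -0.23 33.8
stand x,y [-38.4  33.9] z 87.0 F stand [-0.3  0.5] yaw -0.23 34.175
```

```bash
for i in 1; do python3 -m creep '[[0,0.1,0,0],[0,0,0,0]]'>/dev/null; python3 st.py;python3 -m creep '[[0,0.1,0,0],[0,0,0,0]]'>/dev/null; python3 st.py;python3 -m creep '[[0,0.1,0,0],[0,0,0,0]]'>/dev/null; python3 st.py; python3 -m creep '[[0,0.1,0,0],[0,0,0,0]]'>/dev/null; python3 st.py; done
```

```text
stand x,y [-38.4  33. ] z 87.0 F stand [0.  0.3] yaw -0.23 34.425
stand x,y [-38.5  32. ] z 87.0 F stand [-0.   0.3] yaw -0.23 34.675
stand x,y [-38.4  30.9] z 87.1 F stand [ 0.2 -0.3] yaw -0.23 34.925
stand x,y [-38.5  30.3] z 87.0 F stand [-0.7  2.3] yaw -0.231 35.175
```

```bash
for i in 1; do python3 -m creep '[[0,0.1,0,0],[0,0,0,0]]'>/dev/null; python3 st.py;python3 -m creep '[[0,0.1,0,0],[0,0,0,0]]'>/dev/null; python3 st.py;python3 -m creep '[[0,0.1,0,0],[0,0,0,0]]'>/dev/null; python3 st.py; done
```

```text
stand x,y [-38.8  29.1] z 87.0 F stand [-0.2  2.9] yaw -0.23 35.425
stand x,y [-38.4  27.8] z 87.0 F stand [-1.4  0.3] yaw -0.23 35.675
stand x,y [-38.4  26.8] z 87.0 F stand [-0.8  0.6] yaw -0.23 35.925
```

```bash
python3 -m creep '[[0,-0.5,0,0],[0,0,-2,0],[0,0,-2.5,0],[-0.5,1.6,0,0],[-0.5,1.6,0,0],[-0.6,1.6,0,0],[0,0,0,0],[0,0,1.5,0],[0,0,1.5,0],[0,0,1.1,0],[0,0,0.4,0],[0,0,0,0]]'>/dev/null; python3 st.py; python3 -m creep '[[0,-0.2,0,0],[0,-0.2,0,0],[0,0,0,0]]'>/dev/null; python3 st.py;  python3 -m creep '[[0,-0.2,0,0],[0,0,0,0]]'>/dev/null; python3 st.py
```

```text
stand x,y [-54.3 -16. ] z 86.8 F stand [0.2 1.4] yaw -0.23 37.425
stand x,y [-54.1 -11.9] z 87.3 F stand [-0.4 -0.7] yaw -0.23 37.8
stand x,y [-54.2  -9.9] z 87.1 F stand [0.1 0.2] yaw -0.23 38.05
```

```bash
python3 -m creep '[[0,-0.1,0,0],[0,0,0,0]]'>/dev/null; python3 st.py;python3 -m creep '[[0,-0.1,0,0],[0,0,0,0]]'>/dev/null; python3 st.py; python3 -m creep '[[0,-0.1,0,0],[0,0,0,0]]'>/dev/null; python3 st.py;python3 -m creep '[[0,-0.1,0,0],[0,0,0,0]]'>/dev/null; python3 st.py
```

```text
stand x,y [-54.3  -9. ] z 87.0 F stand [-0.7 -1.3] yaw -0.23 38.3
stand x,y [-54.3  -8. ] z 87.0 F stand [ 0.6 -0.3] yaw -0.23 38.55
stand x,y [-54.3  -7. ] z 87.1 F stand [ 0. -0.] yaw -0.23 38.8
stand x,y [-54.2  -6.2] z 87.0 F stand [ 0.7 -1.4] yaw -0.23 39.05
```

```bash
python3 -m creep '[[0,-0.05,0,0],[0,0,0,0]]'>/dev/null; python3 st.py;python3 -m creep '[[0,-0.05,0,0],[0,0,0,0]]'>/dev/null; python3 st.py
```

```text
stand x,y [-54.2  -5.6] z 87.0 F stand [ 0.3 -0.7] yaw -0.23 39.3
stand x,y [-54.2  -5.1] z 87.0 F stand [ 0.4 -1. ] yaw -0.23 39.55
```

```bash
python3 -m creep '[[0,-0.05,0,0],[0,0,0,0]]'>/dev/null; python3 st.py;python3 -m creep '[[0,-0.05,0,0],[0,0,0,0]]'>/dev/null; python3 st.py; python3 -m creep '[[0,-0.05,0,0],[0,0,0,0]]'>/dev/null; python3 st.py
```

```text
stand x,y [-54.2  -4.8] z 87.1 F stand [ 0.4 -3.3] yaw -0.23 39.8
stand x,y [-54.1  -4.4] z 87.0 F stand [-0.5 -5.3] yaw -0.23 40.05
stand x,y [-54.1  -4. ] z 87.0 F stand [ 0.8 -5.4] yaw -0.23 40.3
```

```bash
python3 -m creep '[[0,-0.04,0,0],[0,0,0,0]]'>/dev/null; python3 st.py
```

```text
stand x,y [-54.1  -3.8] z 87.0 F stand [ 0.6 -6.1] yaw -0.23 40.55
```

```bash
python3 -m creep '[[0,-0.05,0,0],[0,0,0,0]]'>/dev/null; python3 st.py
```

```text
stand x,y [-54.1  -3.6] z 87.0 F stand [ 0.4 -8.8] yaw -0.229 40.8
```

About 8 N at 50 mm: hand-tight. I withdraw and check.

```bash
python3 -m creep '[[0,0.3,0,0],[0,0.4,0,0],[0,0.2,-2,0],[0,0,-3,0],[0,0,-4,0],[0,0,-4,0],[0,4,-3,0],[0,5,0,0],[0,5,0,0],[0,5,0,0],[0,4,0,0],[0,0,0,0]]'; python3 st.py; python3 - <<'E'
from rig import capture
from h import *
c=capture("top");pickle.dump(c,open("pics/top7.pkl","wb"))
cv2.imwrite("pics/top7.png",cv2.resize(c["frame"][152:272,265:395],None,fx=5,fy=5,interpolation=cv2.INTER_CUBIC))
E
```

```text
time_s: 42.3
ee_pos: [413.4, -225.4, 247.0]
tcp_rot: [-3.141, -0.001, -0.235]
force: [-0.0, 0.7, 0.2]
grip_width: 0.7
stand x,y [ -52.9 -243.8] z 247.0 F stand [-0.2  0.7] yaw -0.235 42.3
```

View pics/top7.png

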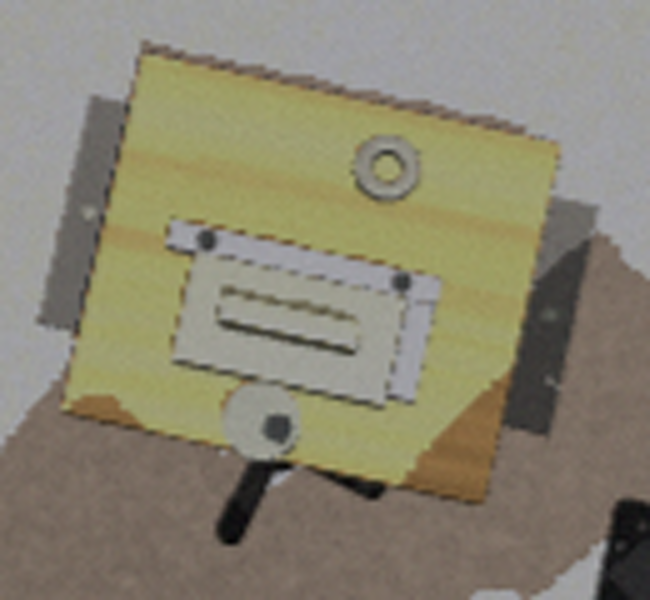

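View: the blank (290,330) is unmoved and snug on fence and stop. The cam (262,420) touches its front edge at about (268,383), and the collar (387,167) is where it was. Handing in.

```bash
python3 -c "
from rig import job_done;print(job_done())"
```

```text
the job is handed in; nothing more can be done
None
```

The blank is clamped in the fence corner and the job is handed in at about 42 s, but I over-tightened the knob once along the way, and that may count against it.

- **Placing:** I gripped the blank by its rib and lowered it onto the shelf. It met the shelf with the TCP about 5 mm higher than I expected, so I let it settle and regripped lower. I then pushed it against the fence and the end stop until it stopped moving, and let go.
- **Clamping:** I turned the knob clockwise in two strokes. On the last step I overshot to about 16.5 N at the finger, roughly 14–15 N at 50 mm out, for a moment. That is at or just above your 14 N limit.
- **Correction:** I eased the knob back a few millimetres from the other side and retightened in small steps. It ended at 8.8 N at the finger, about 8 N at 50 mm, assuming the finger touched the arm about 45 mm from the axis. The reading is good to about ±0.7 N.
- **Last checks:** The final top view shows the blank snug on both faces, the cam touching its front edge, and the collar in place. I saw no damage to the blank, but at this resolution a slight crush from the overshoot could be missed. The gripper is clear of everything. I did not look again at the other loose items, but I touched none of them.

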